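Rack the breaker retaining pins chamfer-down by feel

ROBOT

A 6-joint arm with a two-finger parallel gripper is mounted at the origin on the work surface. World frame = base frame: x ahead of the robot, y to its left, z up, the work surface at z = 0. Lengths are in m, angles in degrees, forces in N, time in s.
With the tool pointing down it reaches from about 0.35 to 0.875 m from the base axis. Payload 4.2 kg.
Tool frame: the origin (TCP) lies midway between the tips of the shut fingers; the grasp point (between the pads) lies 19 mm behind it; z points along the fingers, y is the line along which they close (so a half turn about z gives the same grasp; the last joint's range is limited). The gripper opens to 87 mm and grips with 3 to 60 N. Pads are 19 mm wide; open, the fingers measure 117 mm over their backs; the gripper's body (75 mm by 190 mm) begins 51 mm behind the grasp point.
Start: joints at [-49.24, 22.042, 0.453, 0, -68.411, -14.817], TCP at [0.273, -0.562, 0.223] pointing down, gripper open.
Joint ranges: [-179.83, 179.83], [-69.29, 118.12], [-61.27, 80.66], [-181.25, 117.63], [-171.15, -9.14], [-177.46, 177.46]. Speed limits (degrees/s): [159.86, 159.86, 180, 180, 180, 180].

INTERFACE

Orientations are given as [roll, pitch, yaw] about the fixed x, y, z axes, in that order (R = Rz(yaw) Ry(pitch) Rx(roll)).
In Python, from workcell import env gives the robot as it stands. The module is installed in compiled form; this text tells all that it offers. Calls block until the motion is done:
- env.goto(position, orientation): joint-space move of the TCP to a pose.
- env.move_straight(position, rotation=None, rate=0.15, force_limit=None): straight line of the TCP; rotation=None keeps the orientation; rate is the mean speed in m/s. With force_limit (N) it stops when the force on the tool has changed by that much, and returns True; else False.
- env.set_joints(angles): joint-space move.
- env.gripper_to(opening, grasp_force=None): opening from 0.0 (shut) to 1.0 (fully open); grasp_force is the grip in N (None keeps the last); returns when the fingers have stopped.
- env.dwell(seconds).
- env.inverse_kinematics(position, orientation): joint angles nearest the present ones, or None.
- env.read_state(): the state.
- env.grab_frame(name): name is "side" or "top"; returns a dict with "image" (420x560x3 uint8, blue, green, red), "fx", "fy", "cx", "cy" (pixels), "position" and "orientation" of the camera in the world. Camera axes: x right, y up, looking along -z (the intrinsics and any distortion apply to the point x, -y, -z); pixel columns grow to the right and rows downward; lengths in m; the calibration is good to about 2 mm. A picture is of the moment at which its call begins. There is no depth.
A pose or a line that the arm cannot do raises env.Unreachable and nothing moves.
- env.close_job(): hands the job in; it is judged then, once.
Trained networks look in a picture, given as the dict that the camera call returned (one of the last four; its "shot" number tells which), for a name from the list of things; names that differ only in an ending like _2 or _b are one class to them, and where a whole thing is asked for, a point or a joint stands for the part that bears it (a point fixed in the world has none). Each returns a list of dicts, best first, with "score" (0 to 1); they miss things now and then, are a little off and sometimes report something else, mostly with a low value. They report only what shows in the picture. A call takes as long as a camera call. They do not tell look-alikes from the thing itself.
- env.search_frame(picture, thing): "xyz" ([x, y, z] in m, in world coordinates, good to about 4 mm: the middle of the surface that is visible of it).
- env.trace(picture, thing): "mask" (420x560 bool, what is visible of it).
The state is a dict: "clock": time; "joint_positions": joint angles; "qvel": joint speeds; "joint_torque": joint torques, N m; "position": TCP position; "tool_rot": TCP orientation; "force": force on the tool from outside, world axes, zero at the start; "wrist_torque": the same for the moment, N m; "opening": opening from 0.0 (shut) to 1.0 (fully open); "finger_force": force on a finger pad.
Only numpy, scipy, OpenCV 4.12 (cv2) and the standard library are available. Lean on these libraries where they do the work, as an engineer would, in place of code of your own. Each camera call takes 0.05 s, during which the arm holds its last target. There are 200 camera calls.

TASK

Put the two loose retaining pins from the wooden stands into the two empty slots of the sloping rack, one in each, both with the chamfered end down in the bore, fully home like the pin already racked, and leave them there. A chamfered end slips a little way into the bore, a square end stops at its mouth: feel which it is, and turn the pin end for end if it is wrong. Leave the other things on the bench where they are.

Things in the scene. Friction and masses are not known exactly. Their poses are not given: they have to be found in the camera images.
- pin_1_mid (a point): centre of a loose round steel pin, 22 mm in diameter, 120 mm long, about 350 g; its x axis runs along the pin. One end is chamfered (tapers to 13 mm over the last 9 mm), the other cut square; nothing in the axes or name tells which end is which. It starts level in a stand's two V notches, its axis 55 mm above the table, its middle within 5 mm of the stand's centre, pointing any way
- pin_2_mid (a point): centre of a loose round steel pin, 22 mm in diameter, 120 mm long, about 350 g; its x axis runs along the pin. One end is chamfered (tapers to 13 mm over the last 9 mm), the other cut square; nothing in the axes or name tells which end is which. It starts level in a stand's two V notches, its axis 55 mm above the table, its middle within 5 mm of the stand's centre, pointing any way
- pin_1: the same pin as pin_1_mid; origin at its centre
- pin_2: the same pin as pin_2_mid; origin at its centre
- stand_1: fixed wooden stand: base 100 x 50 mm, 12 mm thick, two V-notched posts 10 mm thick, 36 mm either side of its centre, so that the pin's middle is free for 62 mm. Origin at the centre of its underside; x runs along the pin
- stand_2: fixed wooden stand: base 100 x 50 mm, 12 mm thick, two V-notched posts 10 mm thick, 36 mm either side of its centre, so that the pin's middle is free for 62 mm. Origin at the centre of its underside; x runs along the pin
- bore_1 (a point): Empty slot at one side of the rack: centre of the mouth of its 19 mm bore. x points along the bore, into the plate, 25 degrees below level; z square off the sloping deck, which lies 45 mm below this point along z; y across the slots. A pin lies in its notches with its axis on this x axis; its centre is 54 mm from here (at x = -54 mm) when the chamfered end is home, 60 mm when a square end stops at the mouth
- bore_2 (a point): Empty slot in the middle of the rack: centre of the mouth of its 19 mm bore. x points along the bore, into the plate, 25 degrees below level; z square off the sloping deck, which lies 45 mm below this point along z; y across the slots. A pin lies in its notches with its axis on this x axis; its centre is 54 mm from here (at x = -54 mm) when the chamfered end is home, 60 mm when a square end stops at the mouth
- bore_3 (a point): the same point of the third slot, at the rack's other side: it holds a correctly racked pin, which is fixed
- rack: fixed rack: wooden foot 170 x 220 mm, red sloping deck, three slots 70 mm apart, 12 mm steel bore plate at the low end; about 150 mm high. Each slot has two V notches 10 mm thick, 20 and 88 mm uphill of its bore's mouth, free between; friction keeps a pin where it is laid, so push it down into the bore. Origin under its centre; x level, the way the slots run down; y across
- piston_a: aluminium piston, 38 mm wide, 46 mm high; loose bystander, leave it. Origin at the centre of its underside
- piston_b: aluminium piston, 38 mm wide, 46 mm high; loose bystander, leave it. Origin at the centre of its underside
- grease: yellow grease jar, 64 mm wide, 70 mm high; loose bystander, leave it. Origin at the centre of its underside
- pliers: pliers with orange handles, about 170 mm long, lying flat, 16 mm high; loose bystander, leave it. Origin at the centre of its underside
- driver: red-handled screwdriver lying flat; loose bystander, leave it. Origin at the centre of its underside
- spanner: steel spanner lying flat; loose bystander, leave it. Origin at the centre of its underside
- bearing: steel bearing ring, 52 mm wide, 15 mm high, lying flat; loose bystander, leave it. Origin at the centre of its underside
Not all that is in view belongs to the job. What is shaped like the pin_2 but blue is not meant. What is shaped like the pin_1 but turquoise is not meant.

How it is judged (in metres and radians):
At the end, for the whole second after the job is handed in: Each of the two loose pins lies at rest in its own empty slot (either way about), in line with its bore within 4 mm and 0.08 rad, its chamfered end at least 3.5 mm inside the bore (pin centre 48 to 56.5 mm from the mouth) (((x of pin_1_mid in the frame of bore_1 between -0.0565 and -0.048 m and y of pin_1_mid in the frame of bore_1 between -0.004 and 0.004 m and z of pin_1_mid in the frame of bore_1 between -0.004 and 0.004 m and angle between the x axis of pin_1_mid and the x axis of bore_1, either way round below 0.08 rad and x of pin_2_mid in the frame of bore_2 between -0.0565 and -0.048 m and y of pin_2_mid in the frame of bore_2 between -0.004 and 0.004 m and z of pin_2_mid in the frame of bore_2 between -0.004 and 0.004 m and angle between the x axis of pin_2_mid and the x axis of bore_2, either way round below 0.08 rad) or (x of pin_1_mid in the frame of bore_2 between -0.0565 and -0.048 m and y of pin_1_mid in the frame of bore_2 between -0.004 and 0.004 m and z of pin_1_mid in the frame of bore_2 between -0.004 and 0.004 m and angle between the x axis of pin_1_mid and the x axis of bore_2, either way round below 0.08 rad and x of pin_2_mid in the frame of bore_1 between -0.0565 and -0.048 m and y of pin_2_mid in the frame of bore_1 between -0.004 and 0.004 m and z of pin_2_mid in the frame of bore_1 between -0.004 and 0.004 m and angle between the x axis of pin_2_mid and the x axis of bore_1, either way round below 0.08 rad)) and linear speed of each of pin_1, pin_2 below 0.01 m/s and angular speed of each of pin_1, pin_2 below 0.1 rad/s); the robot touches nothing.
It fails at once if a bystander was pushed more than 30 mm from its place (distance of any of piston_a, piston_b, grease, pliers, driver, spanner, bearing from where it was at the start of the episode above 0.03 m).
It also fails if it takes over 72 s, if anything falls off the work surface, if the arm or the gripper's body presses on something with over 40 N, if the wrist force passes 120 N, or if a joint passes its speed limit or range.

## Working session

There is one attempt and no reset: what is moved stays moved. The work goes in short steps, each a Python script; the robot and the scene stay as the last script left them, time stands still between calls to the robot, and variables do not carry over. Pictures are saved under pics/ and viewed, at most 10 in all, crops included, and the job is handed in when it is done.

```bash
mkdir -p pics; cat > h.py <<'E'
from workcell import env
import numpy as np, cv2
from scipy.spatial.transform import Rotation as R
def rot(o): return R.from_euler('xyz',o,degrees=True).as_matrix()
def cam(p):
    o=np.array(p["orientation"]); 
    return np.array(p["position"]), (rot(o) if o.size==3 else o)
def proj(p,X):
    c,M=cam(p); q=(np.atleast_2d(X)-c)@M
    return np.c_[p["cx"]+p["fx"]*q[:,0]/-q[:,2], p["cy"]+p["fy"]*q[:,1]/q[:,2]]
def ray(p,u,v):
    c,M=cam(p); d=M@np.array([(u-p["cx"])/p["fx"],-(v-p["cy"])/p["fy"],-1]); return c,d
def onz(p,u,v,z):
    c,d=ray(p,u,v); return c+d*(z-c[2])/d[2]
E
python3 - <<'E'
from h import *
for n in("side","top"):
    p=env.grab_frame(n); cv2.imwrite(f"pics/{n}0.png",p["image"])
    print(n,{k:v for k,v in p.items() if k!="image"})
    for t in("pin_1","stand_1","rack","bore_1","bore_3"):
        try: print(t,[(np.round(d["xyz"],3).tolist(),round(d["score"],2),proj(p,d["xyz"]).round()[0].tolist()) for d in env.search_frame(p,t)])
        except Exception as e: print(t,e)
print(env.read_state())
E
```

```text
side {'fx': 489.6454676660426, 'fy': 489.6454676660426, 'cx': 278.0395763189032, 'cy': 207.63059926741877, 'position': array([-0.2163675 ,  0.7593069 ,  0.95571249]), 'orientation': array([  49.32097036,   -1.0241776 , -136.43850246]), 'shot': 1}
pin_1 [([0.353, -0.119, 0.018], 0.66, [340.0, 223.0]), ([0.507, -0.072, 0.066], 0.56, [289.0, 193.0]), ([0.471, -0.318, 0.057], 0.5, [351.0, 165.0])]
stand_1 [([0.506, -0.083, 0.011], 0.83, [292.0, 206.0]), ([0.474, -0.32, 0.012], 0.64, [349.0, 176.0]), ([0.688, 0.034, 0.036], 0.48, [221.0, 190.0])]
rack [([0.526, 0.219, 0.052], 0.95, [208.0, 244.0])]
bore_1 [([0.533, 0.179, 0.073], 0.6, [217.0, 229.0])]
bore_3 [([0.533, 0.179, 0.073], 0.6, [217.0, 229.0])]
top {'fx': 525.6946569000044, 'fy': 525.6946569000044, 'cx': 276.9519939470273, 'cy': 208.08988470261372, 'position': array([ 0.25880489, -0.01273174,  1.37985752]), 'orientation': array([ 10.06716565,  -0.25652499, -88.56470827]), 'shot': 2}
pin_1 [([0.514, -0.075, 0.063], 0.78, [302.0, 201.0]), ([0.254, -0.304, 0.021], 0.78, [389.0, 306.0]), ([0.476, -0.311, 0.063], 0.74, [394.0, 218.0]
[... 357 characters left out ...]
89.0])]
{'clock': 0.6, 'joint_positions': array([-4.92400276e+01,  2.20404634e+01,  4.53114258e-01, -8.11140082e-04,
       -6.84129584e+01, -1.48171564e+01]), 'qvel': array([ 0.0266772 ,  0.06791193, -0.00077436,  0.00637612, -0.09262998,
        0.03601956]), 'joint_torque': array([ 1.89999027e-04, -3.90212166e+01,  1.87534064e+01,  4.22243670e+00,
        1.54043979e-02, -3.25350243e-05]), 'position': array([ 0.27343723, -0.561979  ,  0.22256414]), 'tool_rot': array([ 1.79999510e+02,  6.50518977e-04, -1.54057482e+02]), 'force': array([ 0.58348424, -0.27572978, -0.30914471]), 'wrist_torque': array([-0.04354759, -0.00160504,  0.05379218]), 'finger_force': 0.0, 'opening': 1.0012929071902594}
```

View pics/top0.png

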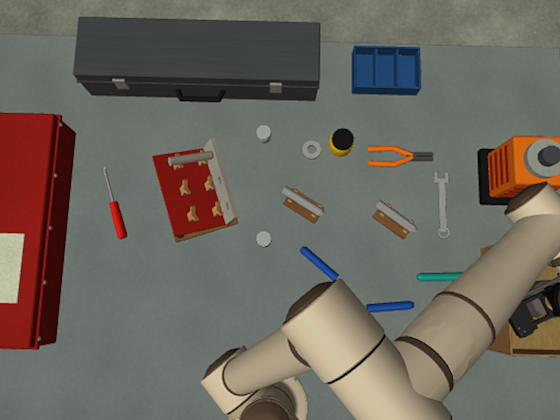

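View pics/side0.png

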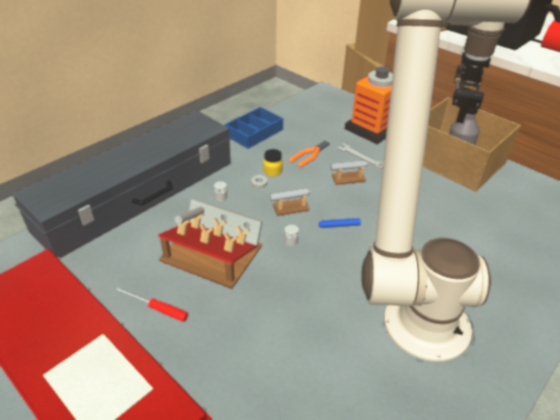

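The top view shows the rack at (193,191), with its steel plate on the right and the racked pin at (190,157). The empty slots are the middle one and the near one. Pin-shaped candidates are steel pins on stands at (302,204) and (396,218), blue ones at (320,262) and (390,306), and a turquoise one at (440,276). The two steel pins on the wooden stands fit the description. I'll confirm that in an enlarged crop.

```bash
python3 - <<'E'
import cv2, numpy as np
t=cv2.imread("pics/top0.png"); s=cv2.imread("pics/side0.png")
f=lambda im,u,v,w,h:cv2.resize(im[v:v+h,u:u+w],(400,300),interpolation=cv2.INTER_CUBIC)
# each crop 1/scale noted
cv2.imwrite("pics/c1.png",np.vstack([np.hstack([f(t,145,130,100,120*100//160),f(t,145,175,100,75)]),np.hstack([f(t,275,170,160,120)[:, :],f(s,150,185,120,90)])]))
E
```

```text
(no output)
```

View pics/c1.png

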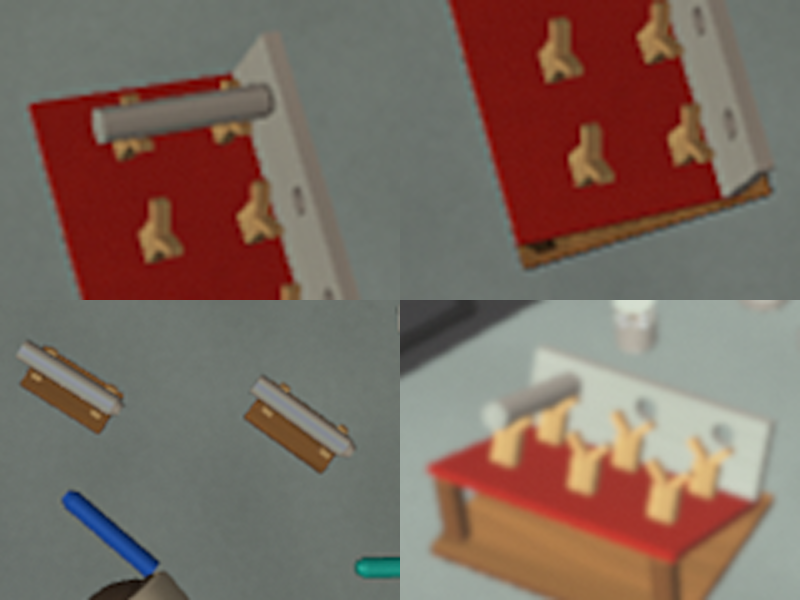

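Confirmed: the two steel pins on the stands at (302,204) and (396,218), both apparently tapered at the lower-right end. The empty bores are at (219.5,180) and (227.5,206) in the top view, and at (223.5,217) and (246.6,226) in the side view. Next I fit the poses from both views.

```bash
cat > fit.py <<'E'
from h import *
from scipy.optimize import least_squares
P={n:env.grab_frame(n) for n in("side","top")}
# rack fit
obs={"top":[(2,0,(219.5,180)),(1,0,(227.5,206)),(3,-.114,(169.8,161.5)),(3,0,(210.7,155))],
     "side":[(2,0,(223.5,217.4)),(1,0,(246.6,226.1)),(3,-.114,(177.9,218.9)),(3,0,(201.9,210.5))]}
def frame(q):
    yaw=np.radians(q[3]); return R.from_euler('zy',[q[3],25],degrees=True).as_matrix()
def pt(q,k,x):
    M=frame(q); return q[:3]+M@np.array([x,{2:0,1:-s*.07,3:s*.07}[k],0])
for s in(1,-1):
    f=lambda q:np.concatenate([(proj(P[n],pt(q,k,x))[0]-uv) for n in obs for k,x,uv in obs[n]])
    r=min((least_squares(f,[.53,.15,.1,y0],loss='soft_l1',x_scale=[.1,.1,.1,30]) for y0 in(-90,-60,-120)),key=lambda r:r.cost)
    print(s,r.x.round(4),r.cost.round(2),f(r.x).round(1))
M={}
for n in P:
    M[n]=[d for d in env.trace(P[n],"pin_1")]
g={"A":{"top":(303,201),"side":(289,194)},"B":{"top":(396,217),"side":(349,166)}}
for a in g:
    o={}
    for n in P:
        for d in M[n]:
            v,u=np.nonzero(d["mask"]); c=np.array([u.mean(),v.mean()])
            if np.hypot(*(c-g[a][n]))<12:
                Q=np.c_[u,v]-c; w,V=np.linalg.eigh(np.cov(Q.T)); e=V[:,1]*np.sign(V[0,1]); t=Q@e
                o.setdefault(n,(c,e,t.max()-t.min(),d["score"]))
    print(a,o)
    def f(q):
        r=[]
        ax=.06*np.array([np.cos(q[3]),np.sin(q[3]),0])
        for n,(c,e,L,_) in o.items():
            a1,a2=proj(P[n],np.array([q[:3]-ax,q[:3]+ax])); m=(a1+a2)/2; d=(a2-a1); d/=np.hypot(*d)
            r+=list(m-c)+[20*(d[0]*e[1]-d[1]*e[0])]
        return np.array(r)
    r=least_squares(f,[.5,-.2,.05,np.radians(-120)],x_scale=[.1,.1,.1,1])
    print(a,r.x[:3].round(4),np.degrees(r.x[3]).round(1),f(r.x).round(2))
E
python3 fit.py
```

```text
1 [  0.558    0.1339   0.0933 -74.4008] 52.68 [ -0.3  -1.1  -2.9  -5.2   0.2   4.7   3.4   3.2   0.1  -6.4  -2.4 -15.9
  -0.   13.9   2.3   1.2]
-1 [ 5.525000e-01  1.390000e-01  7.920000e-02 -1.908004e+02] 170.29 [ -1.8   2.2  17.  -19.   34.2 -16.8 -19.5  22.4   0.3  -0.7  -1.1 -20.7
   7.4   1.   -0.7  18.1]
A {'side': (array([289.10508475, 194.07457627]), array([ 0.98794905, -0.15477946]), np.float64(41.43458767181046), 0.66), 'top': (array([301.97772277, 201.33910891]), array([0.84258972, 0.53855599]), np.float64(47.16748877225383), 0.72)}
A [ 0.5126 -0.0767  0.0565] -121.6 [-0.32 -0.07 -0.06  0.16  0.24  0.03]
B {'side': (array([348.74796748, 164.93902439]), array([ 0.99496494, -0.10022356]), np.float64(37.41504424906641), 0.71), 'top': (array([395.12796209, 216.56161137]), array([0.81095108, 0.58511396]), np.float64(48.236120117381816), 0.81)}
B [ 0.4785 -0.3153  0.0568] -125.5 [-0.7  -0.11  0.    0.3   0.49 -0.01]
```

```bash
sed -i "s/'zy'/'ZY'/" fit.py; python3 fit.py | head -3; python3 - <<'E'
from h import *
# candidate check of tool IK along slot, after placement of the frame
E
```

```text
1 [ 5.59300e-01  1.35300e-01  6.98000e-02 -7.15182e+01] 1.9 [ 0.1  0.5 -0.2  0.3 -0.1  0.1  1.5  0.1 -0.2  0.1 -0.3 -0.8 -0.   0.7
 -0.7 -0.5]
-1 [ 5.566000e-01  1.361000e-01  6.990000e-02 -1.432005e+02] 189.35 [ -0.2   1.5  14.4 -39.9   0.6  -1.7 -14.2  42.    0.3   0.7 -17.8 -24.5
```

The poses check out: pin axis height is 56.5 mm against a nominal 55, and the rack residuals are under 1 px. I'll check IK next, then fetch pin A for the middle slot.

```bash
cat >> h.py <<'E'
Q2=np.array([.5593,.1353,.0698]); YAW=-71.52
BM=R.from_euler('ZY',[YAW,25],degrees=True).as_matrix()
BORE={2:Q2,1:Q2-BM[:,1]*.07}
PIN={"A":(np.array([.5126,-.0767,.0555]),-121.6),"B":(np.array([.4785,-.3153,.0555]),-125.5)}
def eul(M): return R.from_matrix(M).as_euler('xyz',degrees=True)
def toolM(x,z): x=np.array(x);z=np.array(z); return np.c_[x,np.cross(z,x),z]
def down(yaw): a=np.radians(yaw); return toolM([np.cos(a),np.sin(a),0],[0,0,-1.])
def slotpose(k,x,y,z,s):  # grasp point in bore frame
    M=toolM(s*BM[:,0],-BM[:,2]); return BORE[k]+BM@np.array([x,y,z])+.019*M[:,2], eul(M)
def pinpose(n,h,s):
    c,y=PIN[n]; M=down(y if s>0 else y+180); return c+[0,0,h-.019], eul(M)
def inslot(k,s):  # present grasp point in bore frame
    st=env.read_state(); M=toolM(s*BM[:,0],-BM[:,2])
    return BM.T@(np.array(st["position"])-.019*M[:,2]-BORE[k])
E
cat > go.py <<'E'
import sys
from h import *
n,k,s=sys.argv[1],int(sys.argv[2]),int(sys.argv[3])
st=lambda:env.read_state()
env.gripper_to(.6)
env.goto(*pinpose(n,.12,s)); env.move_straight(pinpose(n,0,s)[0],rate=.12,force_limit=15)
print("at pin",(st()["position"]-pinpose(n,0,s)[0]).round(4))
env.gripper_to(0,35); print("grip",st()["opening"]*87,st()["finger_force"])
env.move_straight(pinpose(n,.15,s)[0],rate=.2)
p,o=slotpose(k,-.078,0,.08,s)
env.goto(p,o)
print("force in air",st()["force"],"open",st()["opening"]*87)
env.move_straight(slotpose(k,-.078,0,.02,s)[0],rate=.12,force_limit=15)
hit=env.move_straight(slotpose(k,-.078,0,-.006,s)[0],rate=.03,force_limit=5)
print("down",hit,inslot(k,s).round(4),(BM.T@st()["force"]).round(1),st()["clock"])
E
python3 - <<'E'
from h import *
for s in(1,-1):
  for n,k in(("A",2),("B",1)):
    for q in(pinpose(n,.12,s),pinpose(n,0,s),slotpose(k,-.078,0,.08,s),slotpose(k,-.045,0,0,s)):
        j=env.inverse_kinematics(*q); print(s,n,None if j is None else np.round(j))
E
```

```text
1 A [  9.  15. -20.   0. -55. -41.]
1 A [  9.  24. -28.   0. -38. -41.]
1 A [ 19.  23.  -2. -27. -67.  10.]
1 A [ 19.  29.  -6. -30. -58.  16.]
1 B [-17.  20. -12.   0. -57. -18.]
1 B [-17.  28. -20.   0. -42. -18.]
1 B [ 19.  17. -11. -28. -64.  12.]
1 B [ 19.  23. -15. -31. -55.  18.]
-1 A [  9.  15. -20.   0. -55. 139.]
-1 A [  9.  24. -28.   0. -38. 139.]
-1 A [  19.   23.   -2.  -27.  -67. -170.]
-1 A [  19.   29.   -6.  -30.  -58. -164.]
-1 B [-17.  20. -12.   0. -57. 162.]
-1 B [-17.  28. -20.   0. -42. 162.]
-1 B [  19.   17.  -11.  -28.  -64. -168.]
-1 B [  19.   23.  -15.  -31.  -55. -162.]
```

```bash
python3 go.py A 2 1; python3 - <<'E'
from h import *
p=env.grab_frame("side"); q=env.grab_frame("top")
f=lambda im,u,v,w,h:cv2.resize(im[v:v+h,u:u+w],(400,400),interpolation=cv2.INTER_CUBIC)
cv2.imwrite("pics/c2.png",np.hstack([f(p["image"],140,140,140,140),f(q["image"],140,110,120,120)]))
E
```

```text
at pin [0.0006 0.     0.0006]
grip 21.164089061018398 34.988310387998354
force in air [-1.08034236 -1.19412402 -4.61939616] open 21.03705970219039
down True [-0.0778  0.0007  0.0182] [-1.1  0.5  5.1] 8.5
```

View pics/c2.png

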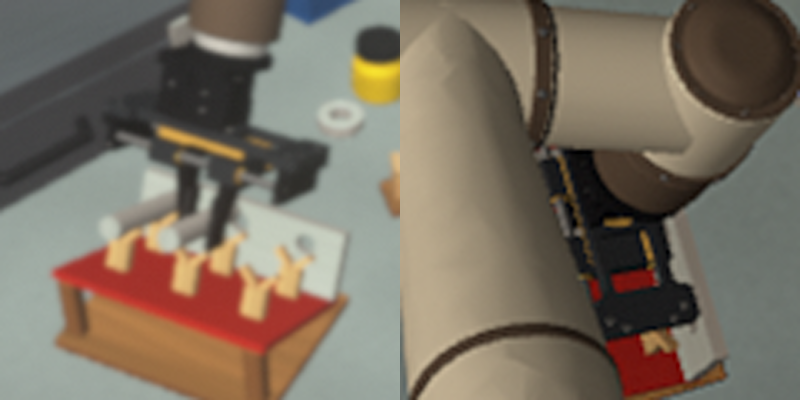

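The view shows the pin over the middle slot at the right height, but the fingers at x=-78 mm overlap the upper notch (-83 to -93 mm). I'll lift, shift to x=-67 mm and lower again.

```bash
sed -i 's/-\.078/-.067/g' go.py
cat > push.py <<'E'
import sys
from h import *
k,s=int(sys.argv[1]),int(sys.argv[2])
st=lambda:env.read_state()
p0=inslot(k,s)
hit=env.move_straight(slotpose(k,-.040,p0[1],p0[2]+.0005,s)[0],rate=.02,force_limit=14)
print("push",hit,inslot(k,s).round(4),(BM.T@st()["force"]).round(1),st()["opening"]*87,st()["clock"])
E
python3 - <<'E'
from h import *
k,s=2,1; st=env.read_state
env.move_straight(slotpose(k,-.078,0,.03,s)[0]); env.move_straight(slotpose(k,-.067,0,.03,s)[0])
env.move_straight(slotpose(k,-.067,0,.012,s)[0],rate=.1,force_limit=15)
hit=env.move_straight(slotpose(k,-.067,0,-.006,s)[0],rate=.03,force_limit=5)
print("down",hit,inslot(k,s).round(4),(BM.T@st()["force"]).round(1),st()["clock"])
E
```

```text
down True [-0.0671  0.0001  0.0014] [-0.9 -0.5  4.4] 9.8667
```

```bash
python3 push.py 2 1
```

```text
push True [-0.0569  0.0002  0.0015] [-2.4 -0.3  3.1] 21.0847165687543 10.6167
```

```bash
python3 - <<'E'
from h import *
k,s=2,1; st=env.read_state
for i in range(4):
    p0=inslot(k,s); hit=env.move_straight(slotpose(k,p0[0]+.004,p0[1],p0[2],s)[0],rate=.01,force_limit=20)
    print(hit,inslot(k,s).round(4),(BM.T@st()["force"]).round(1),st()["wrist_torque"].round(2))
E
```

```text
False [-0.0568  0.0001  0.0015] [-13.5  -1.4   4.1] [2.5  1.33 0.13]
False [-0.0567  0.0002  0.0015] [-12.8  -1.2   4.2] [2.62 1.35 0.21]
False [-0.0567  0.0001  0.0015] [-13.3  -1.4   4. ] [2.58 1.34 0.13]
False [-0.0567  0.0001  0.0015] [-14.  -2.   5.] [2.56 1.34 0.09]
```

```bash
python3 - <<'E'
from h import *
k,s=2,1
env.gripper_to(.45); p0=inslot(k,s)
env.move_straight(slotpose(k,p0[0],0,.09,s)[0],rate=.2)
env.goto(*pinpose("B",.12,1))
c=[]
for n,box in(("top",(150,140,80,60)),("side",(160,190,80,60))):
    p=env.grab_frame(n); cv2.imwrite(f"pics/{n}1.png",p["image"]); u,v,w,h=box
    c.append(cv2.resize(p["image"][v:v+h,u:u+w],(400,300),interpolation=cv2.INTER_CUBIC))
    for kk,off in((2,0),(3,.07)):
        print(n,kk,[proj(p,Q2+BM@np.array([x,off,0]))[0].round(1).tolist() for x in(-.12,-.114,0)])
cv2.imwrite("pics/c3.png",np.hstack(c))
E
```

```text
top 2 [[174.8, 188.4], [177.1, 188.0], [219.7, 180.5]]
top 3 [[167.4, 161.9], [169.7, 161.6], [212.2, 155.1]]
side 2 [[200.3, 228.5], [201.5, 227.9], [223.4, 217.5]]
side 3 [[176.6, 220.2], [177.9, 219.6], [201.2, 210.0]]
```

View pics/c3.png

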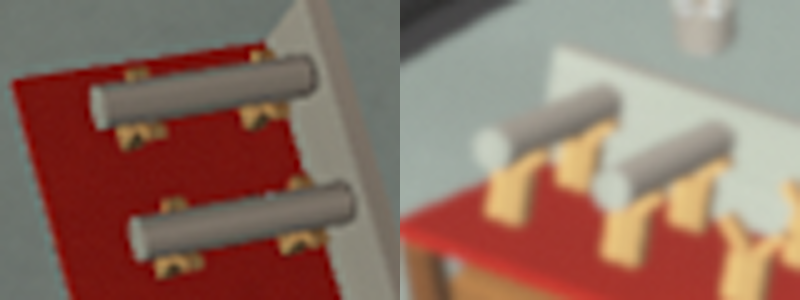

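The crop shows the pin in the middle slot. Its free end is at top (177.6,188), against (177.1,188.0) predicted for home and (174.8,188.4) for a square end stopped. The side view agrees, so it is chamfered end down and home. Pin B goes into bore_1 next.

```bash
python3 go.py B 1 1 && python3 push.py 1 1; python3 - <<'E'
from h import *
k,s=1,1; st=env.read_state
for i in range(2):
    p0=inslot(k,s); hit=env.move_straight(slotpose(k,p0[0]+.004,p0[1],p0[2],s)[0],rate=.01,force_limit=20)
    print(hit,inslot(k,s).round(4),(BM.T@st()["force"]).round(1))
E
```

```text
at pin [ 0.0006 -0.0003  0.0008]
grip 20.810894678506916 35.00101708510556
force in air [-0.25031051 -1.26425014 -2.07118154] open 20.87831512523476
down True [-0.0669  0.0002  0.0015] [-0.4  0.5  4.3] 21.4333
push True [-0.0564  0.0002  0.0016] [-1.5 -1.   3.5] 21.09447469283273 22.1917
False [-0.0563  0.0002  0.0016] [-15.1  -0.9   3.8]
False [-0.0563  0.0002  0.0016] [-14.4  -1.5   4.6]
```

```bash
python3 - <<'E'
from h import *
k,s=1,1
env.gripper_to(.45); p0=inslot(k,s)
env.move_straight(slotpose(k,p0[0],0,.09,s)[0],rate=.2)
env.goto(*pinpose("B",.2,1))
c=[]
for n,box in(("top",(150,145,80,80)),("side",(165,190,90,90))):
    p=env.grab_frame(n); u,v,w,h=box
    c.append(cv2.resize(p["image"][v:v+h,u:u+w],(400,400),interpolation=cv2.INTER_CUBIC))
    for kk,off in((1,-.07),(2,0),(3,.07)):
        print(n,kk,[proj(p,Q2+BM@np.array([x,off,0]))[0].round(1).tolist() for x in(-.12,-.114,0)])
    for d in env.trace(p,"pin_1"):
        V,U=np.nonzero(d["mask"]); m=np.array([U.mean(),V.mean()])
        b=[]
        for off in(-.07,0,.07):
            e=proj(p,Q2+BM@np.array([[-.114,off,0],[0,off,0]])); ax=e[1]-e[0]; L=np.hypot(*ax); ax/=L
            t=(np.c_[U,V]-e[0])@ax
            if abs((m-e[0])@[-ax[1],ax[0]])<6 and 0<(m-e[0])@ax<L: print("  mask",off,"ends mm",(np.percentile(t,[1,99])/L*114).round(1),"centroid off",((m-e[0])@[-ax[1],ax[0]]).round(1),round(d["score"],2))
cv2.imwrite("pics/c4.png",np.hstack(c)); print(env.read_state()["clock"])
E
```

```text
top 1 [[182.3, 215.4], [184.6, 215.0], [227.3, 206.3]]
top 2 [[174.8, 188.4], [177.1, 188.0], [219.7, 180.5]]
top 3 [[167.4, 161.9], [169.7, 161.6], [212.2, 155.1]]Traceback (most recent call last):
  File "<stdin>", line 16, in <module>
ValueError: matmul: Input operand 1 has a mismatch in its core dimension 0, with gufunc signature (n?,k),(k,m?)->(n?,m?) (size 2 is different from 3)
```

```bash
python3 - <<'E'
from h import *
c=[]
for n,box in(("top",(150,145,80,80)),("side",(165,190,90,90))):
    p=env.grab_frame(n); u,v,w,h=box
    c.append(cv2.resize(p["image"][v:v+h,u:u+w],(400,400),interpolation=cv2.INTER_CUBIC))
    ds=env.trace(p,"pin_1")
    for off in(-.07,0,.07):
        e=np.vstack([proj(p,Q2+BM@np.array([x,off,0])) for x in(-.12,-.114,0)])
        print(n,off,((e-[u,v])*400/w).round().tolist())
        ax=e[2]-e[1]; L=np.hypot(*ax); ax/=L; nv=np.array([-ax[1],ax[0]])
        for d in ds:
            V,U=np.nonzero(d["mask"]); q=np.c_[U,V]-e[1]; t=q@ax; m=q.mean(0)
            if abs(m@nv)<6 and 0<m@ax<L: print("  ends mm",(np.percentile(t,[1,99])/L*114).round(1),"mean",(t.mean()/L*114).round(1),"lateral px",(m@nv).round(1),round(d["score"],2))
cv2.imwrite("pics/c4.png",np.hstack(c)); print(env.read_state()["clock"])
E
```

```text
top -0.07 [[161.0, 352.0], [173.0, 350.0], [386.0, 306.0]]
  ends mm [ -2.7 111.7] mean 54.2 lateral px -0.3 0.87
top 0 [[124.0, 217.0], [135.0, 215.0], [348.0, 177.0]]
  ends mm [-45.6 136.4] mean 42.7 lateral px 5.3 0.59
  ends mm [ -2.3 112.5] mean 53.4 lateral px -0.2 0.58
top 0.07 [[87.0, 85.0], [98.0, 83.0], [311.0, 51.0]]
side -0.07 [[266.0, 210.0], [271.0, 207.0], [361.0, 157.0]]
  ends mm [-12.3 131.6] mean 56.6 lateral px 0.1 0.58
side 0 [[157.0, 171.0], [162.0, 169.0], [259.0, 122.0]]
  ends mm [ -9.6 127.1] mean 55.4 lateral px -0.4 0.81
side 0.07 [[51.0, 134.0], [57.0, 132.0], [161.0, 89.0]]
26.1583
```

View pics/c4.png

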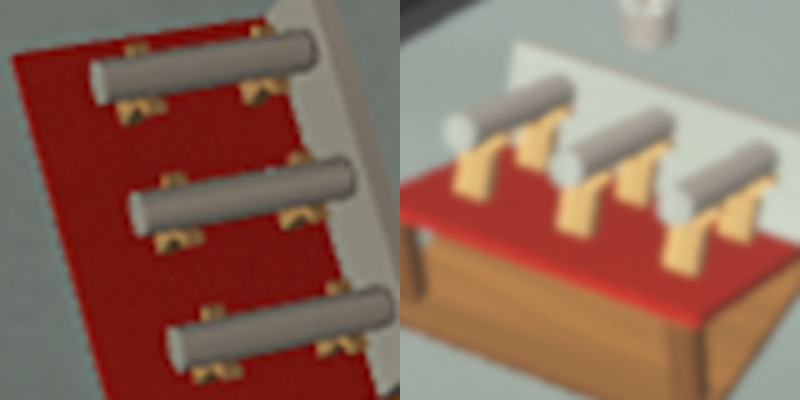

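The crop shows three parallel pins. Their free ends are at (98,82), (137,214) and (176,348), matching the home predictions of (98,83), (135,215) and (173,350). The arm is clear of everything.

```bash
python3 -c "
from h import *
print(env.close_job())"
```

```text
the job is handed in; nothing more can be done
None
```

I racked both loose pins chamfered end down in the two empty slots; the last pictures show them as far in as the fixed pin, and I handed the job in after about 26 s of the 72 s allowed; no verdict came back.

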